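Take the depth of a spawn-plug hole with a rod gauge

TASK

Find out how deep the open plug hole in the log slab is: take the depth gauge out of its stand and lower its rod gently into the hole until it touches bottom, letting the slab's face push the orange collar up the rod. Then lift it straight out and hang it upright in its stand again, with the collar still where the hole set it. A touch of a few newtons is enough, do not press hard on the slab, and leave the jar, the two mushrooms and the marker as they are.

Things in the scene. Friction and masses are not known exactly. Their poses are not given: they have to be found in the camera images.
- slab: Live-edge hardwood log slab, 151 x 170 x 70 mm, pale planed face with rounded brown bark along its two long sides; fixed to the table. Origin at the centre of its underside, z up, y along the bark sides. In the middle of its face is one open blind hole; two cream wax spots (18 mm, 58 mm either side of it along y) are holes already filled.
- bore_mouth (a point): Centre of the mouth of the open hole, on the slab's face, 70 mm above the table. The hole is vertical, 14 mm in diameter with a small chamfer. Its depth differs every time, somewhere between 24 and 48 mm; its wooden floor gives only about 0.07 mm per newton, so the force rises fast once the rod is on it: go slowly.
- gauge: Loose depth gauge, 0.16 kg, 155 mm long, hanging upright in its stand. Origin at the lower tip of its rod, z up along the rod. Steel rod 10 mm in diameter with dark graduation rings every 10 mm, from 0 to 100 mm; aluminium flange 62 mm in diameter from 100 to 105 mm; blue square grip 22 x 22 mm with sides along x and y, from 105 to 155 mm: hold it there.
- rod_tip (a point): Lower tip of the gauge's rod.
- collar (a joint): The gauge's reading, in m: distance from the rod's tip up to the underside of the orange collar, which rides on the rod (36 mm in diameter, 12 mm tall). It starts between 6 and 16 mm, slides up to 80 mm, and friction of about 2 N keeps it where it was pushed. With the rod on the floor of a hole and the collar on the face it reads the hole's depth.
- stand: Grey gauge stand, 96 x 96 x 115 mm, fixed to the table. Origin at the centre of its underside, z up. Its 8 mm top plate (upper side 115 mm above the table) has a round 50 mm hole in the centre; two cheeks carry it at y = +-43 mm and the sides towards +-x are open. The gauge hangs in the hole: its flange lies on the plate, the rod and the collar hang below, the tip 15 mm above the table.
- jar: Spice jar, 44 mm in diameter, 109 mm tall, a bystander. Origin at the centre of its underside.
- cap_big: Loose brown mushroom, 65 x 60 x 44 mm, a bystander. Origin at the centre of its underside.
- cap_small: Loose brown mushroom, 47 x 53 x 28 mm, a bystander. Origin at the centre of its underside.
- marker: White marker with a black cap, 132 mm long, 20 mm thick, lying, a bystander. Origin at the centre of its underside.

How it is judged:
By the outcome, as a careful person would: the job done as asked, in the order asked, and still so for the second after the job is handed in, with the robot touching nothing.
It also fails if it takes over 61 s, if anything falls off the work surface, if the arm or the gripper's body presses on something with over 40 N, if the wrist force passes 120 N, or if a joint passes its speed limit or range.

ROBOT

A 6-joint arm with a two-finger parallel gripper is mounted at the origin on the work surface; the furniture and walls round the work are solid. World frame = base frame: x ahead of the robot, y to its left, z up, the work surface at z = 0. Lengths are in m, angles in degrees, forces in N, time in s.
With the tool pointing down it reaches from about 0.375 to 0.9 m from the base axis. Payload 3.1 kg.
Tool frame: the origin (TCP) lies at the very end of the fingers, on their centre line; the grasp point (between the pads) lies 19 mm behind it (bot.hold_point_z is the z of the grasp point in the tool frame, in m); z points along the fingers, y is the direction in which the jaws open and shut (so a half turn about z gives the same grasp; the last joint's range is limited). The gripper opens to 87 mm and grips with 3 to 60 N. Pads are 19 mm wide; open, the fingers measure 117 mm over their backs; the gripper's body (75 mm by 190 mm) begins 51 mm behind the grasp point.
Start: joints at [-83.852, 30.224, 82.088, -0, 67.689, -10.227], TCP at [0.176, -0.6, 0.223] pointing down, gripper open.
Joint ranges: [-176.69, 176.69], [-43.24, 126.21], [12.49, 139.97], [-82, 262], [0, 151.66], [-163.58, 163.58]. Speed limits (degrees/s): [159.86, 159.86, 180, 180, 180, 180].

INTERFACE

Orientations are given as a 3x3 rotation matrix whose columns are the frame's x, y, z axes.
In Python, from rig import bot gives the robot as it stands.
- The arm moves only by the tool servo_tool, never from a script. Its argument "increments" is a list of rows, each a list of 3 entries, a list of its own where there are three numbers: the closure, from 0 (fully open) to 1 (shut), then the shift along the tool's x, y, z in mm, then the turn about the tool's z in degrees. In form: [[claw, [x, y, z], turn], ...]. A call has 1 to 5 rows; each row shifts and turns the commanded pose from where the row before left it, along the tool's axes as they then stand; what a row does not reach is not made up. A row lasts 1/8 s, in which the tool goes at most 62.5 mm and 10.7 degrees, less where a joint would pass 70% of its speed; a pose out of reach is approached as far as the arm can. A call with a gripper value outside its range is refused whole. The fingers move at their own pace and stop on an object; the grip force is fixed at half the most. Time passes only in rows, so rows that do not move let the fingers close. It gives the time, the measured TCP pose, the force and the opening at its end, in the units of the state.
- bot.read_state(): the state, without advancing time (a new reading comes with each control period).
- bot.capture(name): name is "scene" or "top"; returns (picture, depth): 420x560x3 uint8, blue, green, red; 420x560 float32, m along the optical axis (not along the pixel's ray), 0 where there is no reading.
- bot.camera_info(name): a dict with "K" (3x3 intrinsics, pixels), "distortion" ([k1, k2, p1, p2, k3] as OpenCV has them; the pictures are not rectified), "R" (3x3) and "t" (3): a world point X has camera coordinates R X + t. Camera axes: x right, y down, z forward; pixel columns grow to the right and rows downward; lengths in m; the calibration is good to about 2 mm. A picture is of the moment at which its call begins. camera_info takes no time and is no camera call.
- bot.hand_in(): hands the job in, once; it reports no verdict.
Trained networks look in the newest picture that a camera, given by its name, has taken for a name from the list of things; names that differ only in an ending like _2 or _b are one class to them, and where a whole thing is asked for, a point or a joint stands for the part that bears it (a point fixed in the world has none). Each returns a list of dicts, best first, with "p" (0 to 1); they miss things now and then, are a little off and sometimes report something else, mostly with a low value. They report only what shows in the picture. A call takes as long as a camera call.
- bot.find_in(camera, thing): "bbox" ([left, top, right, bottom] in pixels, round what is visible of it).
- bot.trace(camera, thing): "region" (420x560 bool, what is visible of it) and "bbox" ([left, top, right, bottom] in pixels, round what is visible of it).
The state is a dict: "time_s": time; "joint_positions": joint angles; "qvel": joint speeds; "tau": joint torques, N m; "position": TCP position; "tcp_rot": TCP orientation; "force": force on the tool from outside, world axes, zero at the start; "moment": the same for the moment, N m; "opening": opening from 0.0 (shut) to 1.0 (fully open).
Only numpy, scipy, OpenCV 4.12 (cv2) and the standard library are available. Lean on these libraries where they do the work, as an engineer would, in place of code of your own. Each camera call takes 0.05 s, during which the arm holds its last target.

## Working session

There is one attempt and no reset: what is moved stays moved. The work goes in short steps, Python scripts to look and compute and a tool call to move; the robot and the scene stay as the last step left them, time stands still between calls to the robot, and variables do not carry over. Pictures are saved under pics/ and viewed, and the job is handed in when it is done.

Besides the shell and the picture viewer there is one more tool, called after "Request:" as name([rows], argument=value, ...), one row to a line, values as JSON. servo_tool: Moves the arm, as the interface text tells. Its arguments: {"type":"object","properties":{"increments":{"type":"array","items":{"type":"array"}}},"required":["increments"]}

```bash
ls; mkdir -p pics
python3 - <<'E'
from rig import bot
import cv2,numpy as np
for n in("scene","top"):
    p,d=bot.capture(n); cv2.imwrite(f"pics/{n}0.png",p); np.save(f"pics/{n}0.npy",d)
    c=bot.camera_info(n); print(n,np.round(c["K"],1).tolist(),c["distortion"],np.round(c["R"],3).tolist(),c["t"])
    for t in("slab","gauge","collar","stand","jar","cap_big","cap_small","marker"):
        print(t,[(x["bbox"],round(x["p"],2)) for x in bot.find_in(n,t)][:2])
s=bot.read_state();print(s["time_s"],s["position"],s["tcp_rot"],s["force"],s["opening"])
E
```

```text
pics
scene [[426.2, 0.0, 277.6], [0.0, 426.2, 206.2], [0.0, 0.0, 1.0]] [-0.1308305  0.         0.         0.         0.       ] [[-0.599, -0.801, -0.005], [-0.545, 0.412, -0.73], [0.587, -0.435, -0.683]] [0.35625721 0.37162467 0.99643987]
slab [([304.1, 181.9, 365.5, 228.4], 0.7)]
gauge [([232.9, 208.9, 256.0, 253.6], 0.65)]
collar []
stand [([215.2, 218.4, 265.7, 270.9], 0.6)]
jar [([255.9, 172.0, 271.2, 198.5], 0.92)]
cap_big [([189.3, 292.9, 209.1, 318.6], 0.64)]
cap_small []
marker [([200.1, 208.9, 208.5, 241.6], 0.77)]
top [[480.9, 0.0, 280.4], [0.0, 480.9, 208.8], [0.0, 0.0, 1.0]] [-0.06005975  0.          0.          0.          0.        ] [[-0.006, -1.0, 0.012], [-0.998, 0.005, -0.065], [0.065, -0.012, -0.998]] [0.00417832 0.58664765 1.36945756]
slab [([302.2, 195.7, 378.0, 268.7], 0.88)]
gauge [([211.9, 209.8, 233.5, 230.8], 0.71)]
collar []
stand [([198.7, 200.1, 244.5, 246.7], 0.9)]
jar [([280.4, 156.1, 300.4, 176.0], 0.66)]
cap_big [([142.4, 242.4, 168.9, 263.5], 0.82)]
cap_small []
marker [([196.1, 148.8, 225.0, 183.7], 0.66)]
0.9 [ 0.17623667 -0.59962249  0.22255496] [[ 9.59443586e-01  2.81900701e-01  1.70703990e-05]
 [ 2.81900701e-01 -9.59443586e-01 -2.02319775e-05]
 [ 1.06746762e-05  2.42235985e-05 -1.00000000e+00]] [ 0.96182442  0.2568252  -0.58169687] 0.9991119189981458
```

Run:
```python
import cv2
p=cv2.imread("pics/top0.png");cv2.imwrite("pics/topc.png",cv2.resize(p[130:290,130:400],None,fx=2.9,fy=2.9,interpolation=2))
p=cv2.imread("pics/scene0.png");cv2.imwrite("pics/scenec.png",cv2.resize(p[150:330,170:400],None,fx=3.3,fy=3.3,interpolation=2))
```

```text
(no output)
```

View pics/scene0.png

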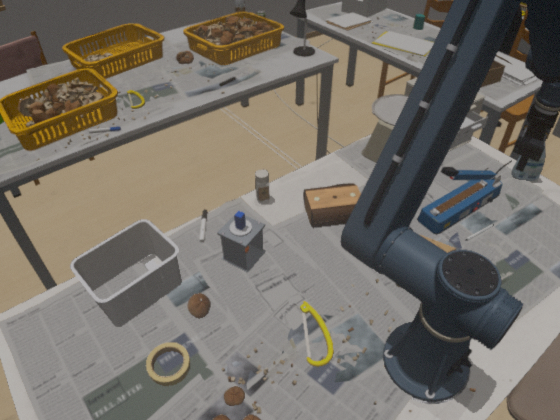

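View pics/top0.png

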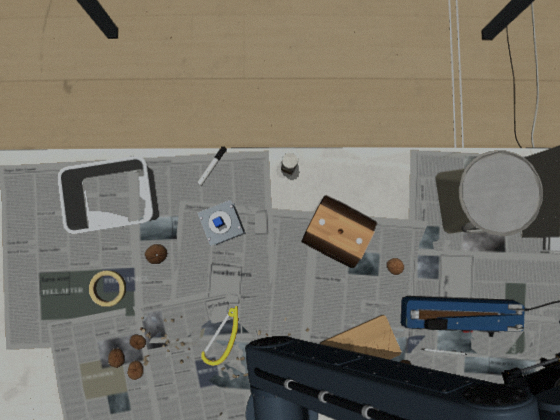

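```bash
sleep 0
```

```text
(no output)
```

View pics/topc.png

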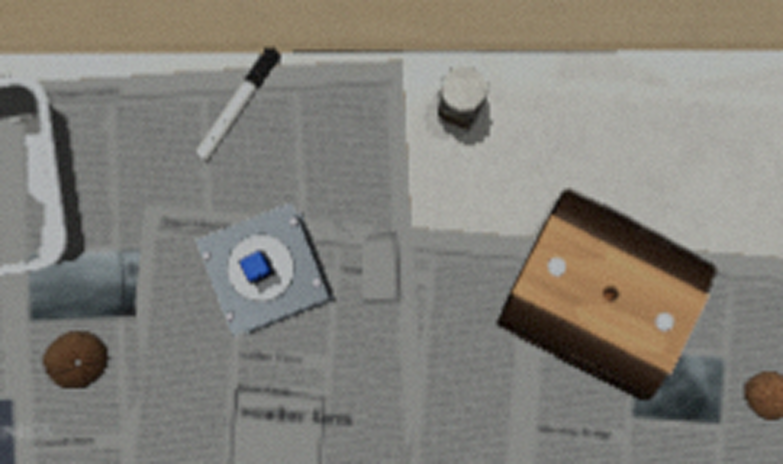

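View pics/scenec.png

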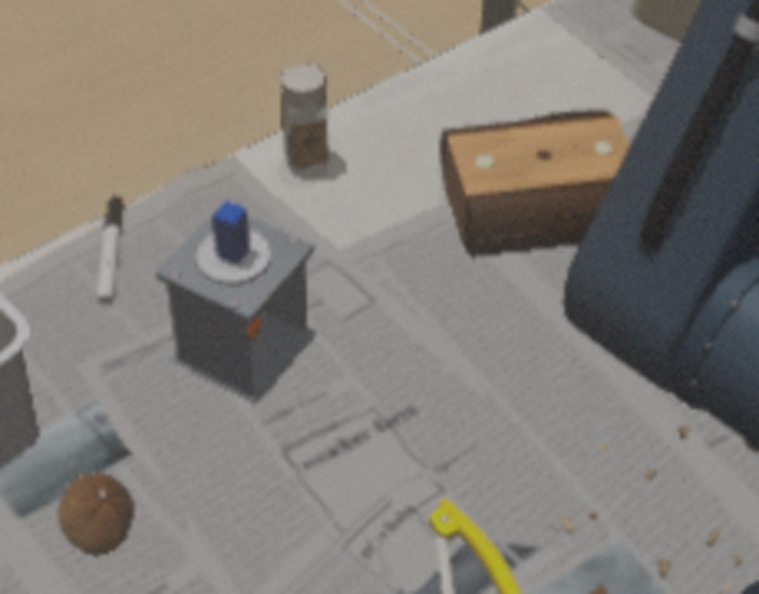

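```bash
cat > h.py <<'E'
import cv2,numpy as np
from rig import bot
def ray(n,uv):
    c=bot.camera_info(n);K=np.array(c["K"]);D=np.array(c["distortion"]);R=np.array(c["R"]);t=np.array(c["t"])
    q=cv2.undistortPoints(np.array(uv,float).reshape(-1,1,2),K,D).reshape(-1,2)
    d=np.c_[q,np.ones(len(q))]@R; return -R.T@t,d
def onz(n,uv,z):
    o,d=ray(n,uv); return o+d*((z-o[2])/d[:,2])[:,None]
def proj(n,X):
    c=bot.camera_info(n);return cv2.projectPoints(np.array(X,float).reshape(-1,3),cv2.Rodrigues(np.array(c["R"]))[0],np.array(c["t"]),np.array(c["K"]),np.array(c["distortion"]))[0].reshape(-1,2)
def cent(w,m,x0,y0):
    ys,xs=np.nonzero(m); ww=w[ys,xs]; return np.array([x0+(xs*ww).sum()/ww.sum(),y0+(ys*ww).sum()/ww.sum()])
E
python3 - <<'E'
from h import *
P={n:np.mean([bot.capture(n)[0].astype(float) for _ in range(4)],0) for n in("top","scene")}
guess={"top":dict(h=(340.7,231.4),w1=(322.1,221.7),w2=(359.3,241)),"scene":dict(h=(170+544/3.3,150+155/3.3),w1=(170+484/3.3,150+161/3.3),w2=(170+603/3.3,150+148/3.3))}
for n in P:
    np.save(f"pics/avg_{n}.npy",P[n])
    r={}
    for k,(u,v) in guess[n].items():
        u0,v0=int(round(u))-6,int(round(v))-5; c=P[n][v0:v0+11,u0:u0+13]
        if k=="h": g=c.mean(2); med=np.median(g); w=np.clip(med-15-g,0,None)
        else: b=c[...,0]; med=np.median(b); w=np.clip(b-med-40,0,None)
        lab=cv2.connectedComponents((w>0).astype(np.uint8))[1]
        l=lab[np.unravel_index(w.argmax(),w.shape)]
        r[k]=cent(w,lab==l,u0,v0); X=onz(n,[r[k]],0.07)[0]; r[k+"X"]=X
        print(n,k,r[k].round(2),(lab==l).sum(),X.round(4))
    print("mid",(r["w1X"]+r["w2X"])/2,np.linalg.norm(r["w1X"]-r["w2X"]))
# grip top, blue
for n,z in(("top",.17),("scene",.17)):
    p=P[n]; m=(p[...,0]-p[...,2]>50)&(p[...,0]-p[...,1]>25)
    x0,y0,x1,y1=((205,205,240,240) if n=="top" else (225,200,260,245))
    mm=np.zeros_like(m);mm[y0:y1,x0:x1]=m[y0:y1,x0:x1]
    ys,xs=np.nonzero(mm);print(n,len(xs),xs.min(),xs.max(),ys.min(),ys.max())
    X=onz(n,np.c_[xs,ys],z)
    print(X.mean(0),cv2.minAreaRect((X[:,:2]*1000).astype(np.float32)))
p=P["top"].astype(np.uint8)
cv2.imwrite("pics/stand.png",cv2.resize(p[195:255,190:255],None,fx=9,fy=9,interpolation=0))
p=P["scene"].astype(np.uint8)
cv2.imwrite("pics/stand_s.png",cv2.resize(p[200:275,205:275],None,fx=8,fy=8,interpolation=0))
E
```

```text
top h [340.29 230.77] 28 [ 0.5213 -0.1647  0.07  ]
top w1 [321.58 221.43] 32 [ 0.5476 -0.1129  0.07  ]
top w2 [358.75 240.45] 29 [ 0.4941 -0.2158  0.07  ]
mid [ 0.52086503 -0.16433856  0.07      ] 0.11605362824127088
scene h [334.43 196.62] 17 [ 0.5184 -0.1647  0.07  ]
scene w1 [316.4  198.42] 9 [ 0.546  -0.1143  0.07  ]
scene w2 [352.18 194.14] 10 [ 0.4933 -0.2173  0.07  ]
mid [ 0.51963767 -0.16581578  0.07      ] 0.11563011040153545
top 68 213 222 217 226
[0.54552143 0.16500022 0.17      ] ((545.3679809570312, 165.12413024902344), (20.7349853515625, 20.655834197998047), 26.363988876342773)
scene 41 235 243 211 217
[0.54181042 0.16587063 0.17      ] ((541.8123779296875, 165.84007263183594), (18.018932342529297, 20.740285873413086), 21.074796676635742)
```

View pics/stand.png

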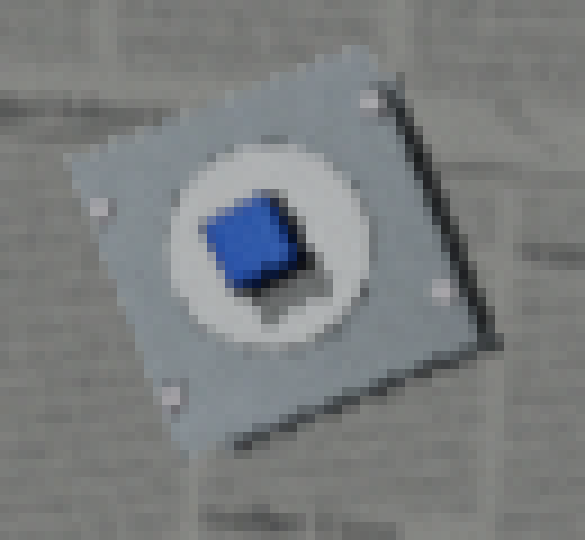

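View pics/stand_s.png

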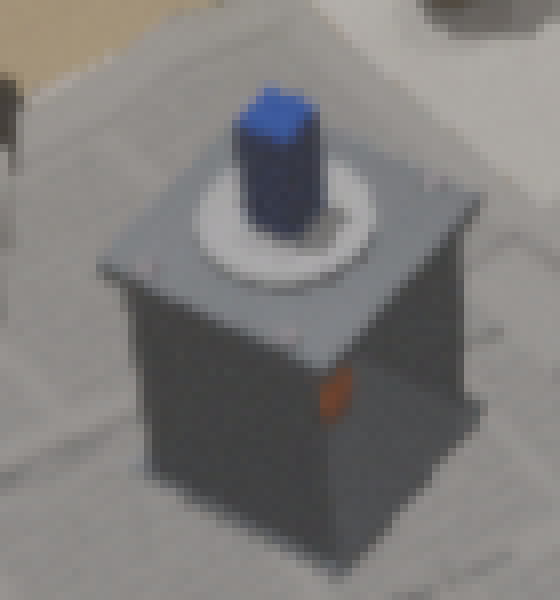

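Run:
```python
from h import *
s=np.array([(100,208),(372,100),(442,290),(170,397)])/9+np.array([190,195])-.5
X=onz("top",s,.115);print(X.round(4),X.mean(0))
print(np.degrees(np.arctan2(*(X[1]-X[0])[1::-1])),np.degrees(np.arctan2(*(X[3]-X[0])[1::-1])))
g=np.array([(203,228),(268,192),(299,250),(235,291)])/9+np.array([190,195])-.5
X=onz("top",g,.17);print(X.round(4),X.mean(0))
for i in range(4):
    d=X[(i+1)%4]-X[i];print(np.degrees(np.arctan2(d[1],d[0])),np.linalg.norm(d))
f=np.array([(270,243)])/9+np.array([190,195])-.5;print("flange",onz("top",f,.12))
p=np.load("pics/avg_top.npy").mean(2)[195:255,190:255];m=(p>165).astype(np.uint8);c=max(cv2.findContours(m,0,1)[0],key=cv2.contourArea)
print(cv2.minEnclosingCircle(c),onz("top",[np.array(cv2.fitEllipse(c)[0])+[190,195]],.12))
# TCP start yaw
s=bot.read_state();print(s["time_s"],s["tcp_rot"][:,0],s["tcp_rot"][:,1])
```

```text
[[0.5579 0.2162 0.115 ]
 [0.5898 0.1351 0.115 ]
 [0.533  0.1143 0.115 ]
 [0.5016 0.1952 0.115 ]] [0.54554721 0.1652101  0.115     ]
-68.55911660663017 -159.51175837096076
[[0.5495 0.1784 0.17  ]
 [0.5596 0.1598 0.17  ]
 [0.543  0.1509 0.17  ]
 [0.5314 0.1692 0.17  ]] [0.54589176 0.16457342 0.17      ]
-61.2060666747581 0.021148772857406475
-151.8771068892343 0.018828020526682792
122.4560594438528 0.021609324705961906
26.988542153360598 0.020217009751782963
flange [[0.54702204 0.1649355  0.12      ]]
((29.204545974731445, 26.897727966308594), 10.998345375061035) [[0.5457388  0.16544383 0.12      ]]
1.3 [9.59434032e-01 2.81933215e-01 1.78690773e-05] [ 2.81933215e-01 -9.59434032e-01 -2.53087635e-05]
```

```bash
cat >> h.py <<'E'
def delta(X,turn=0):
    s=bot.read_state();R=np.array(s["tcp_rot"]);a=np.radians(turn)
    Rz=np.array([[np.cos(a),-np.sin(a),0],[np.sin(a),np.cos(a),0],[0,0,1]])
    R=R@Rz; y=R[:,1];print("after-turn y angle",np.degrees(np.arctan2(y[1],y[0])),"delta mm",((np.array(X)-s["position"])@R*1000).round(1), "pos",s["position"].round(4))
E
python3 -c "
from h import *
delta((.5445,.1652,.2225),-11.4)"
```

```text
after-turn y angle -62.22438102144685 delta mm [ 6.822e+02 -5.051e+02  1.000e-01] pos [ 0.1762 -0.5996  0.2225]
```

Request:
servo_tool([
  [0, [0, 0, 0], -5.7],
  [0, [0, 0, 0], -5.7],
  [0, [42.6, -31.6, 0], 0],
  [0, [42.6, -31.6, 0], 0],
  [0, [42.6, -31.6, 0], 0],
])

```text
time_s: 1.92
position: [0.2456, -0.4549, 0.2226]
tcp_rot: [[0.885, 0.465, 0.0], [0.465, -0.885, -0.0], [0.0, 0.0, -1.0]]
force: [0.5, -0.4, -0.0]
opening: 0.999
```

Request:
servo_tool([
  [0, [42.6, -31.6, 0], 0],
  [0, [42.6, -31.6, 0], 0],
  [0, [42.6, -31.6, 0], 0],
  [0, [42.6, -31.6, 0], 0],
  [0, [42.6, -31.6, 0], 0],
])

```text
time_s: 2.55
position: [0.3607, -0.2159, 0.2229]
tcp_rot: [[0.885, 0.465, 0.001], [0.465, -0.885, -0.001], [0.001, 0.001, -1.0]]
force: [0.4, -0.5, 0.9]
opening: 0.995
```

Request:
servo_tool([
  [0, [42.6, -31.6, 0], 0],
  [0, [42.6, -31.6, 0], 0],
  [0, [42.6, -31.6, 0], 0],
  [0, [42.6, -31.6, 0], 0],
  [0, [0, 0, 0], 0],
])

```text
time_s: 3.18
position: [0.4529, -0.023, 0.2228]
tcp_rot: [[0.882, 0.472, 0.001], [0.472, -0.882, 0.0], [0.001, 0.0, -1.0]]
force: [-0.8, 0.4, -1.3]
opening: 0.997
```

Request:
servo_tool([
  [0, [42.6, -31.6, 0], 0],
  [0, [42.6, -31.6, 0], 0],
  [0, [42.6, -31.6, 0], 0],
  [0, [21, -15, 0], 0],
  [0, [0, 0, 0], 0],
])

```text
time_s: 3.8
position: [0.5329, 0.1407, 0.2224]
tcp_rot: [[0.884, 0.467, 0.0], [0.467, -0.884, -0.0], [0.0, 0.001, -1.0]]
force: [0.2, -0.2, -0.3]
opening: 1.003
```

```bash
python3 -c "
from h import *
delta((.5445,.1652,.124))
P=bot.capture('top')[0];cv2.imwrite('pics/a.png',cv2.resize(P[170:280,160:290],None,fx=6,fy=5.45))
P=bot.capture('scene')[0];cv2.imwrite('pics/b.png',cv2.resize(P[150:275,180:300],None,fx=6,fy=6)[:600])"
```

```text
after-turn y angle -62.13172605003985 delta mm [ 21.6 -16.3  98.4] pos [0.5329 0.1407 0.2224]
```

View pics/b.png

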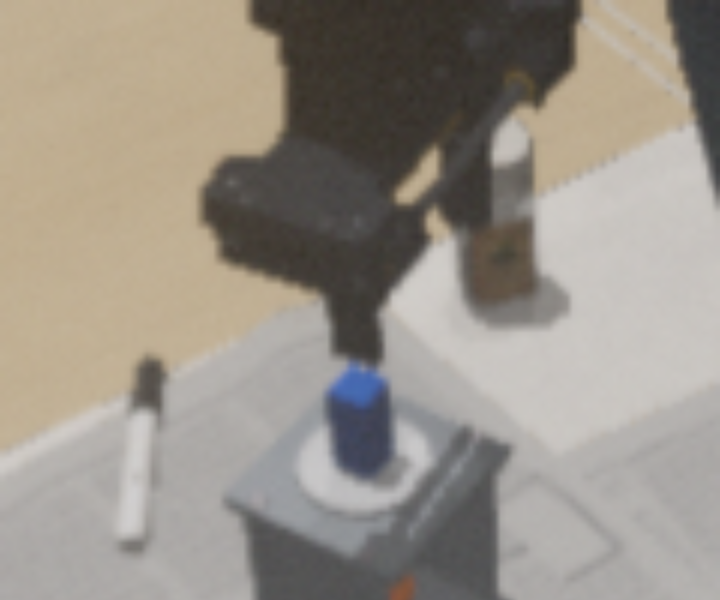

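```bash
python3 -c "
from h import *
s=bot.read_state();R=s['tcp_rot'];p=s['position']
for k in (-.05,.05): print(((proj('scene',p+R[:,1]*k)-[180,150])*6).round(), (proj('top',p+R[:,1]*k)).round(1))
"
```

```text
[[354. 356.]] [[207.1 235.6]]
[[464. 215.]] [[243.2 216.5]]
```

View pics/a.png

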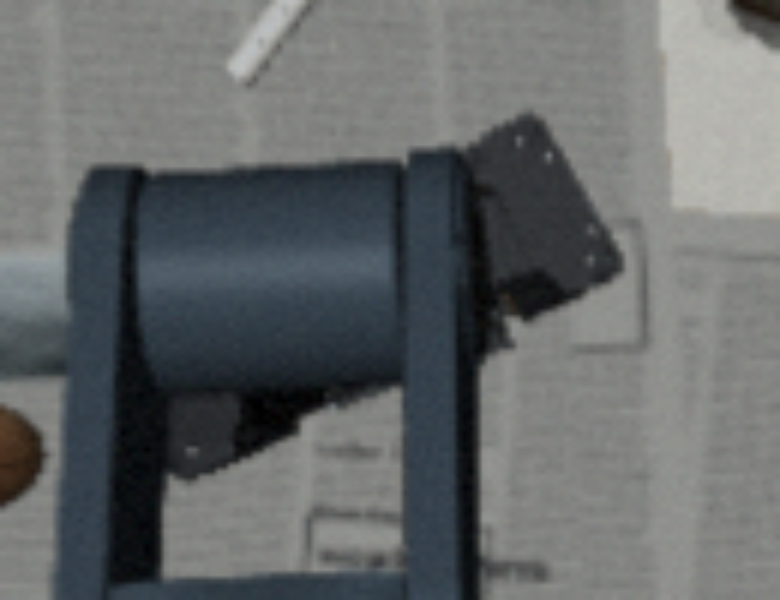

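Request:
servo_tool([
  [0, [21.6, -16.3, 0], 0],
  [0, [0, 0, 40], 0],
  [0, [0, 0, 40], 0],
  [0, [0, 0, 16], 0],
  [0, [0, 0, 0], 0],
])

```text
time_s: 4.53
position: [0.5432, 0.1639, 0.1259]
tcp_rot: [[0.885, 0.465, -0.002], [0.465, -0.885, -0.0], [-0.002, -0.001, -1.0]]
force: [-0.2, 0.2, -0.3]
opening: 1.0
```

```bash
python3 -c "
from h import *
delta((.5445,.1652,.126))
P=bot.capture('scene')[0];cv2.imwrite('pics/b2.png',cv2.resize(P[150:275,180:300],None,fx=6,fy=6)[:600])"
```

```text
after-turn y angle -62.31190471073723 delta mm [ 1.8 -0.5 -0.1] pos [0.5432 0.1639 0.1259]
```

View pics/b2.png

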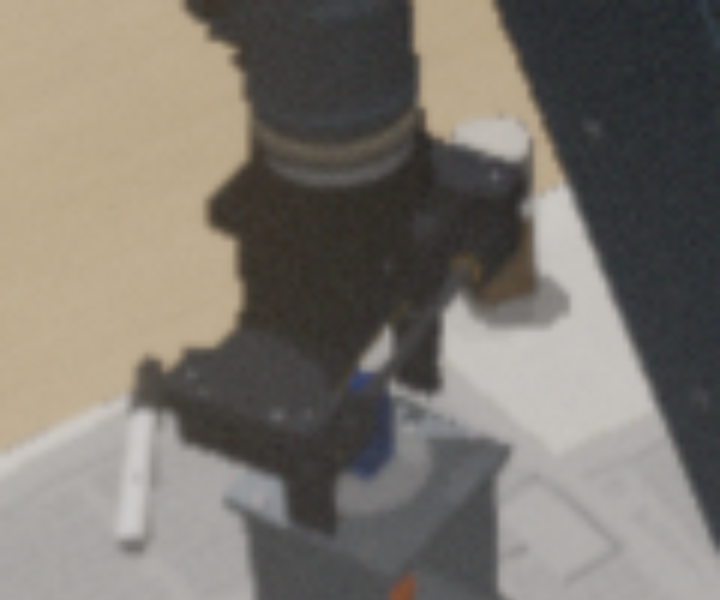

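Request:
servo_tool([
  [0.5, [1.5, 0, 0], 0],
  [0.7, [0, 0, 0], 0],
  [1, [0, 0, 0], 0],
  [1, [0, 0, 0], 0],
  [1, [0, 0, 0], 0],
])

```text
time_s: 5.2
position: [0.5451, 0.1658, 0.1266]
tcp_rot: [[0.885, 0.466, -0.0], [0.466, -0.885, -0.0], [-0.0, 0.0, -1.0]]
force: [-0.6, -0.4, -0.2]
opening: 0.513
```

Request:
servo_tool([
  [1, [0, 0, 0], 0],
  [1, [0, 0, 0], 0],
  [1, [0, 0, 0], 0],
  [1, [0, 0, 0], 0],
  [1, [0, 0, 0], 0],
])

```text
time_s: 5.82
position: [0.5452, 0.1657, 0.1265]
tcp_rot: [[0.885, 0.466, 0.0], [0.466, -0.885, -0.0], [0.0, 0.0, -1.0]]
force: [0.9, 0.1, -1.3]
opening: 0.251
```

```bash
python3 -c "
from h import *
s=bot.read_state();print(s['joint_positions'],s['time_s'])"
```

```text
[ 5.67885886e+00  3.33803194e+01  9.51411153e+01 -5.56884778e-03
  5.14713270e+01  6.79054001e+01] 5.825
```

Request:
servo_tool([
  [0.6, [0, 0, 0], 0],
  [0.2, [0, 0, 0], 0],
  [0, [0, 0, 0], 0],
  [0, [0, 0, 0], 0],
  [0, [0, 0, 0], 0],
])

```text
time_s: 6.45
position: [0.5451, 0.1658, 0.1266]
tcp_rot: [[0.885, 0.466, -0.0], [0.466, -0.885, 0.0], [-0.0, -0.0, -1.0]]
force: [1.0, -0.3, 0.0]
opening: 0.735
```

Request:
servo_tool([
  [0, [0, 0, 0], -10],
  [0, [0, 0, 0], -10],
  [0, [0, 0, 0], -10],
  [0, [0, 0, 0], -10],
  [0, [0, 0, 0], -10],
])

```text
time_s: 7.08
position: [0.5451, 0.1658, 0.1266]
tcp_rot: [[0.206, 0.979, -0.0], [0.979, -0.206, 0.0], [0.0, -0.0, -1.0]]
force: [-0.2, 0.4, -0.5]
opening: 0.999
```

Request:
servo_tool([
  [0, [0, 0, 0], -10],
  [0, [0, 0, 0], -10],
  [0, [0, 0, 0], -10],
  [0, [0, 0, 0], -10],
  [0, [0, 0, 0], 0],
])

```text
time_s: 7.7
position: [0.5451, 0.1658, 0.1266]
tcp_rot: [[-0.464, 0.886, 0.0], [0.886, 0.464, 0.0], [0.0, 0.0, -1.0]]
force: [-0.1, -0.3, 0.5]
opening: 1.004
```

Request:
servo_tool([
  [0.7, [0, 0, 0], 0],
  [1, [0, 0, 0], 0],
  [1, [0, 0, 0], 0],
  [1, [0, 0, 0], 0],
  [1, [0, 0, 0], 0],
])

```text
time_s: 8.32
position: [0.5451, 0.1658, 0.1265]
tcp_rot: [[-0.466, 0.885, -0.0], [0.885, 0.466, 0.0], [0.0, -0.0, -1.0]]
force: [-0.3, -0.2, -0.4]
opening: 0.514
```

Request:
servo_tool([
  [1, [0, 0, 0], 0],
  [1, [0, 0, 0], 0],
  [1, [0, 0, 0], 0],
  [1, [0, 0, 0], 0],
  [1, [0, 0, 0], 0],
])

```text
time_s: 8.95
position: [0.5451, 0.1658, 0.1266]
tcp_rot: [[-0.466, 0.885, -0.0], [0.885, 0.466, -0.0], [-0.0, -0.0, -1.0]]
force: [-0.8, -0.7, -0.1]
opening: 0.252
```

Request:
servo_tool([
  [1, [0, 0, -10], 0],
  [1, [0, 0, -30], 0],
  [1, [0, 0, -40], 0],
  [1, [0, 0, -40], 0],
  [1, [0, 0, -10], 0],
])

```text
time_s: 9.57
position: [0.5468, 0.1661, 0.2597]
tcp_rot: [[-0.466, 0.885, 0.006], [0.885, 0.466, 0.001], [-0.002, 0.006, -1.0]]
force: [-0.4, 0.1, -1.9]
opening: 0.252
```

Request:
servo_tool([
  [1, [0, 0, 0], 0],
  [1, [0, 0, 0], 0],
])

```text
time_s: 9.82
position: [0.5438, 0.1656, 0.2546]
tcp_rot: [[-0.466, 0.885, -0.004], [0.885, 0.466, -0.0], [0.002, -0.004, -1.0]]
force: [-0.3, -0.0, -2.9]
opening: 0.254
```

```bash
python3 -c "
from h import *
s=bot.read_state();p=s['position'];R=s['tcp_rot'];print(p,s['force'],s['moment'])
P=np.mean([bot.capture('scene')[0].astype(float) for _ in range(3)],0).astype(np.uint8);cv2.imwrite('pics/b3r.png',P);cv2.imwrite('pics/b3.png',cv2.resize(P[140:240,180:300],None,fx=6,fy=6)[:600])
tip=p-[0,0,.1116]
for dz in (0,.01,.02,.1,.155): print(dz,((proj('scene',tip+[0,0,dz])[0]-[180,140])*6).round())
"
```

```text
[0.54382003 0.16561578 0.25463536] [-0.28169729 -0.0075789  -2.86811419] [-0.03997554 -0.14902271 -0.01486978]
0 [356. 484.]
0.01 [355. 469.]
0.02 [353. 452.]
0.1 [340. 317.]
0.155 [331. 215.]
```

View pics/b3.png

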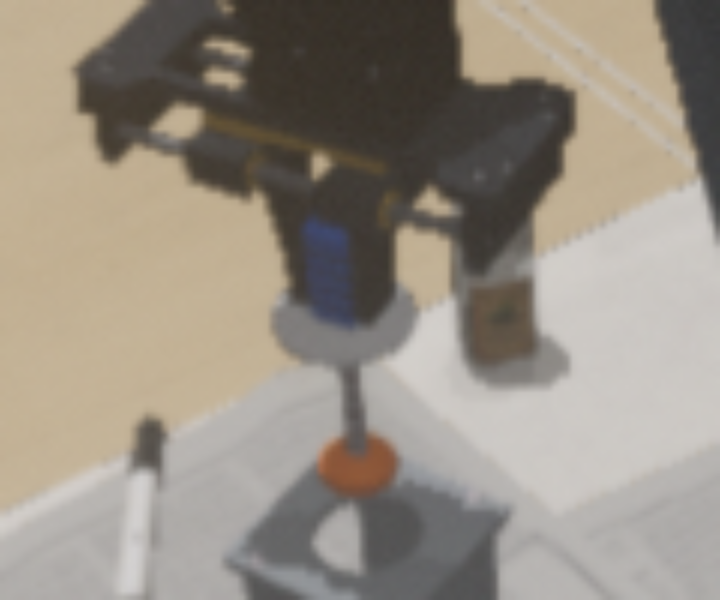

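Request:
servo_tool([
  [1, [-12, -7, 0], 0],
  [1, [-30, -19, 0], 0],
  [1, [-35, -22, 0], 0],
  [1, [-35, -22, 0], 0],
  [1, [-35, -22, 0], 0],
])

```text
time_s: 10.6
position: [0.5318, -0.0093, 0.2563]
tcp_rot: [[-0.466, 0.885, -0.0], [0.885, 0.466, -0.0], [-0.0, -0.001, -1.0]]
force: [0.1, -0.5, -0.9]
opening: 0.252
```

Request:
servo_tool([
  [1, [-35, -22, 0], 0],
  [1, [-35, -22, 0], 0],
  [1, [-35, -22, 0], 0],
  [1, [-20, -12, 0], 0],
  [1, [-10, -5, 0], 0],
])

```text
time_s: 11.22
position: [0.5211, -0.1672, 0.2563]
tcp_rot: [[-0.464, 0.886, -0.001], [0.886, 0.464, -0.0], [0.0, -0.0, -1.0]]
force: [-0.3, -0.3, -1.9]
opening: 0.25
```

Request:
servo_tool([
  [1, [0, 0, 15], 0],
  [1, [0, 0, 15], 0],
  [1, [0, 0, 0], 0],
  [1, [0, 0, 0], 0],
  [1, [0, 0, 0], 0],
])

```text
time_s: 11.85
position: [0.5222, -0.165, 0.227]
tcp_rot: [[-0.467, 0.884, 0.001], [0.884, 0.467, -0.0], [-0.001, 0.001, -1.0]]
force: [0.1, -0.2, -1.9]
opening: 0.249
```

```bash
python3 -c "
from h import *
s=bot.read_state();p=s['position'];R=s['tcp_rot'];print(p,s['force'],s['moment'],R)
P=np.mean([bot.capture('scene')[0].astype(float) for _ in range(3)],0).astype(np.uint8);cv2.imwrite('pics/b4r.png',P);cv2.imwrite('pics/b4.png',cv2.resize(P[120:230,270:390],None,fx=6,fy=5.4)[:600])
P=bot.capture('top')[0];cv2.imwrite('pics/b4t.png',cv2.resize(P[180:290,280:400],None,fx=6,fy=5.4)[:600])
tip=p-[0,0,.1116]
for dz in (0,.01,.02,.1,.155): print(dz,((proj('scene',tip+[0,0,dz])[0]-[270,120])*[6,5.4]).round())
delta((.5205,-.165,p[2]))
"
```

```text
[ 0.52215843 -0.16503699  0.22695317] [ 0.06351693 -0.16927391 -1.88504831] [-0.00263328 -0.1139041  -0.03684457] [[-4.66656868e-01  8.84438001e-01  8.88866169e-04]
 [ 8.84438071e-01  4.66657361e-01 -4.53786688e-04]
 [-8.16142132e-04  5.74384405e-04 -9.99999502e-01]]
0 [390. 350.]
0.01 [391. 336.]
0.02 [393. 323.]
0.1 [407. 208.]
0.155 [418. 123.]
after-turn y angle 27.781597977451018 delta mm [ 0.9 -1.1 -0. ] pos [ 0.5219 -0.1653  0.2269]
```

View pics/b4.png

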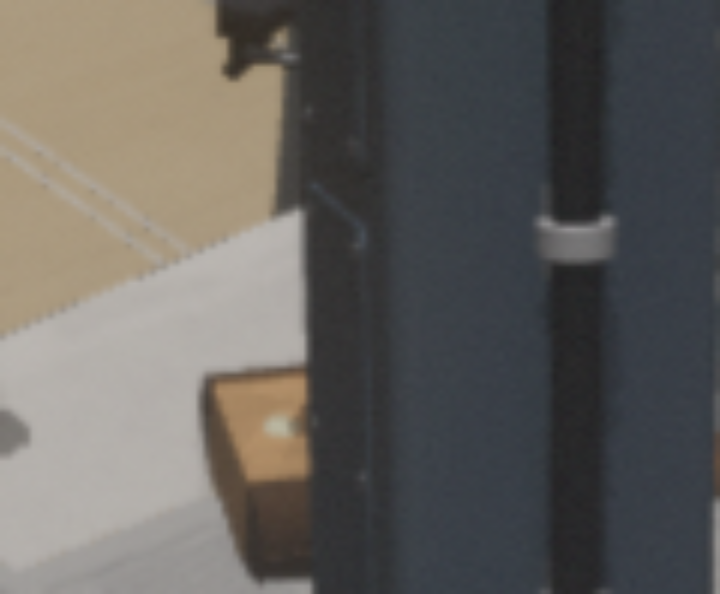

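View pics/b4t.png

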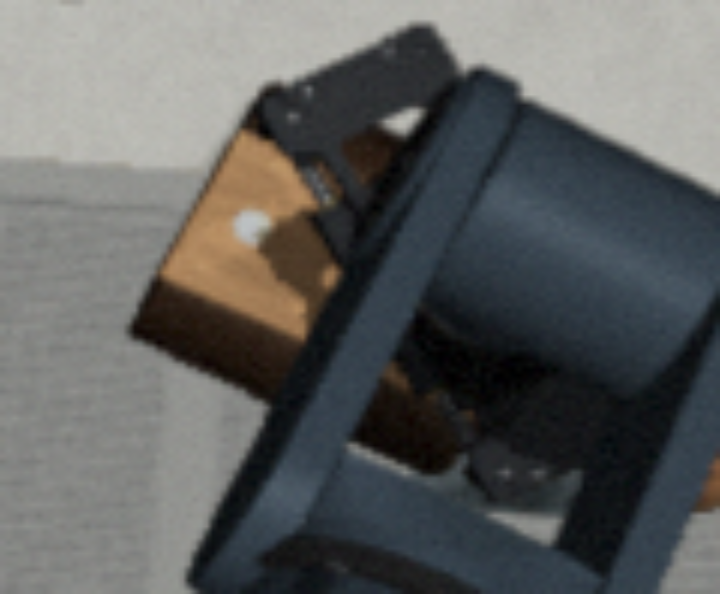

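Request:
servo_tool([
  [1, [20, 10, 0], 0],
  [1, [35, 18, 0], 0],
  [1, [35, 18, 0], 0],
  [1, [20, 10, 0], 0],
  [1, [10, 7, 0], 0],
])

```text
time_s: 12.68
position: [0.5208, -0.0274, 0.2267]
tcp_rot: [[-0.468, 0.884, -0.001], [0.884, 0.468, 0.001], [0.001, -0.0, -1.0]]
force: [-0.5, -0.6, -2.1]
opening: 0.252
```

Request:
servo_tool([
  [1, [0, 0, 0], 0],
  [1, [0, 0, 0], 0],
  [1, [0, 0, 0], 0],
  [1, [0, 0, 0], 0],
  [1, [0, 0, 0], 0],
])

```text
time_s: 13.3
position: [0.5215, -0.0302, 0.2265]
tcp_rot: [[-0.465, 0.885, -0.0], [0.885, 0.465, 0.0], [0.0, -0.0, -1.0]]
force: [-0.3, -0.3, -1.5]
opening: 0.255
```

```bash
cat > bias.py <<'E'
from h import *
import sys
s=bot.read_state();p=s['position'];R=s['tcp_rot'];print(p,s['time_s'],R[:,2])
P=np.mean([bot.capture('scene')[0].astype(float) for _ in range(4)],0)
np.save('pics/bias.npy',P)
p=(p+bot.read_state()['position'])/2;print(p)
tip=p-[0,0,.1116]
u,v=proj('scene',tip+[0,0,.05])[0].astype(int)
x0,y0=u-45,v-50
cv2.imwrite(sys.argv[1],cv2.resize(P[y0:y0+100,x0:x0+90].astype(np.uint8),None,fx=6,fy=6))
for dz in (0,.01,.02,.1,.155): print(dz,((proj('scene',tip+[0,0,dz])[0]-[x0,y0])*6).round())
c=P[y0:y0+100,x0:x0+90]
m=(c[...,2]-c[...,0]>70)&(c[...,2]>1.6*c[...,1])
lab,st=cv2.connectedComponentsWithStats(m.astype(np.uint8))[1:3]
print(st)
E
python3 bias.py pics/b5.png
```

```text
[ 0.52154317 -0.03015147  0.22649731] 13.3 [-9.03687880e-05  1.35856394e-05 -9.99999996e-01]
[ 0.5215445  -0.0299814   0.22652376]
0 [268. 379.]
0.01 [269. 364.]
0.02 [270. 348.]
0.1 [275. 218.]
0.155 [279. 122.]
[[   0    0   90  100 8959]
 [  41   57   10    6   41]]
```

View pics/b5.png

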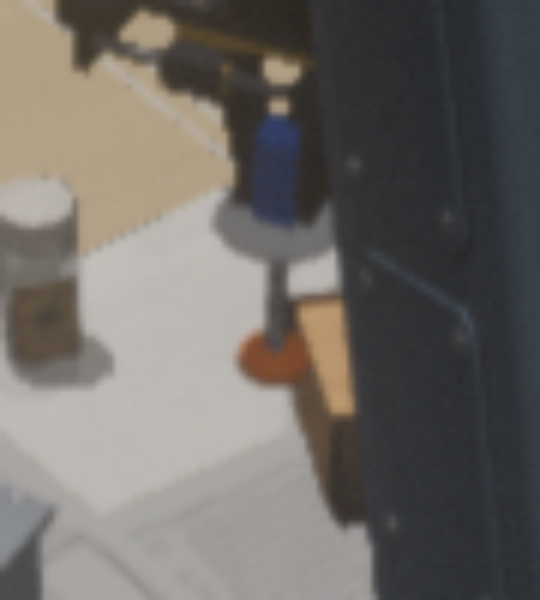

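Run:
```python
from h import *
P=np.load('pics/bias.npy');p=np.array([0.52154,-0.03005,.2265]);tip=p-[0,0,.1116]
a=np.linspace(0,2*np.pi,360)
def cyl(r,z0,z1): return np.concatenate([np.c_[r*np.cos(a),r*np.sin(a),0*a+z] for z in(z0,z1)])+tip
F=proj('scene',cyl(.031,.1,.105));print('flange',F.min(0),F.max(0))
for c in(.006,.010,.014): C=proj('scene',cyl(.018,c,c+.012));print(c,C.min(0),C.max(0))
u,v=proj('scene',tip+[0,0,.05])[0].astype(int);x0,y0=u-45,v-50;print(x0,y0)
G=P.mean(2);x=np.arange(560)
print('flange col sum; rows below');cx=int(round((F.min(0)[0]+F.max(0)[0])/2))
print('vertical profile cols',cx-3,[int(k) for k in G[y0+34:y0+50,cx-4]],y0+34)
for r in (y0+36,y0+37,y0+38): print('h flange row',r,[int(k) for k in G[r,x0+31:x0+42]],x0+31)
for r in range(y0+46,y0+54): print('rod row',r,[int(k) for k in G[r,x0+40:x0+52]],x0+40, proj('scene',tip+[0,0,.1-(r-y0-36)*.0038])[0])
for r in range(y0+55,y0+65): print('collar row',r,[int(k) for k in (P[r,x0+36:x0+56,2]-P[r,x0+36:x0+56,0])],x0+36)
```

```text
flange [290.60051741 167.97300165] [313.28741206 183.64685299]
0.006 [294.57316821 194.3991147 ] [307.19204341 205.87397502]
0.01 [294.60432482 193.36582544] [307.25139277 204.85074803]
0.014 [294.63559368 192.32801622] [307.3109601  203.82292458]
256 140
flange col sum; rows below
vertical profile cols 299 [64, 76, 92, 109, 111, 112, 112, 111, 116, 150, 181, 184, 183, 184, 182, 181] 174
h flange row 176 [185, 184, 184, 181, 150, 118, 112, 112, 111, 110, 110] 287
h flange row 177 [184, 184, 184, 181, 146, 116, 111, 111, 112, 112, 111] 287
h flange row 178 [183, 183, 183, 182, 162, 126, 113, 112, 112, 113, 110] 287
rod row 186 [182, 183, 183, 180, 136, 83, 73, 100, 175, 183, 182, 183] 296 [301.43731124 186.90398695]
rod row 187 [183, 183, 184, 179, 136, 88, 76, 100, 174, 182, 181, 182] 296 [301.39255859 187.93244294]
rod row 188 [183, 182, 182, 178, 135, 89, 76, 91, 161, 169, 165, 163] 296 [301.34796077 188.9565345 ]
rod row 189 [183, 182, 181, 177, 124, 85, 74, 78, 113, 118, 105, 95] 296 [301.30351724 189.97628472]
rod row 190 [183, 181, 181, 176, 116, 79, 75, 69, 66, 79, 95, 99] 296
[... 591 characters left out ...]
68, 73, 73, 74, 73] 292
collar row 198 [8, 8, 10, 33, 86, 78, 73, 73, 54, 33, 33, 63, 77, 76, 73, 73, 74, 75, 74, 74] 292
collar row 199 [7, 7, 10, 33, 66, 73, 75, 76, 76, 74, 72, 77, 76, 77, 74, 69, 69, 74, 76, 74] 292
collar row 200 [8, 9, 9, 25, 57, 71, 76, 76, 77, 77, 81, 79, 78, 76, 73, 57, 62, 74, 74, 74] 292
collar row 201 [8, 7, 8, 17, 36, 63, 70, 77, 78, 81, 80, 78, 75, 73, 68, 44, 54, 72, 74, 74] 292
collar row 202 [8, 8, 8, 10, 19, 39, 55, 68, 72, 72, 72, 72, 69, 62, 49, 37, 42, 69, 74, 73] 292
collar row 203 [7, 8, 8, 8, 10, 19, 29, 41, 48, 49, 51, 49, 49, 45, 38, 32, 36, 59, 72, 73] 292
collar row 204 [8, 8, 7, 8, 7, 9, 15, 21, 20, 20, 20, 22, 26, 31, 31, 31, 34, 50, 72, 73] 292
```

Run:
```python
from h import *
b=np.array([.38,-.4])
for n,q in (("h",[334.43,196.62]),("w1",[316.4,198.42]),("w2",[352.18,194.14])): print(n,onz("scene",[np.array(q)-b],.07)[0])
P=np.load('pics/avg_scene.npy').astype(np.uint8)
cv2.imwrite('pics/hs.png',cv2.resize(P[185:210,308:362],None,fx=14,fy=14,interpolation=0))
P=np.load('pics/avg_top.npy').astype(np.uint8)
cv2.imwrite('pics/ht.png',cv2.resize(P[212:250,312:370],None,fx=12,fy=12,interpolation=0))
```

```text
h [ 0.51772878 -0.16248446  0.07      ]
w1 [ 0.5452634 -0.1121776  0.07     ]
w2 [ 0.49268552 -0.21501714  0.07      ]
```

View pics/hs.png

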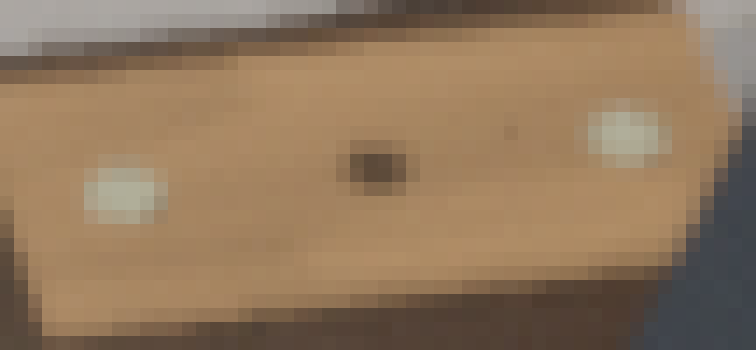

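View pics/ht.png

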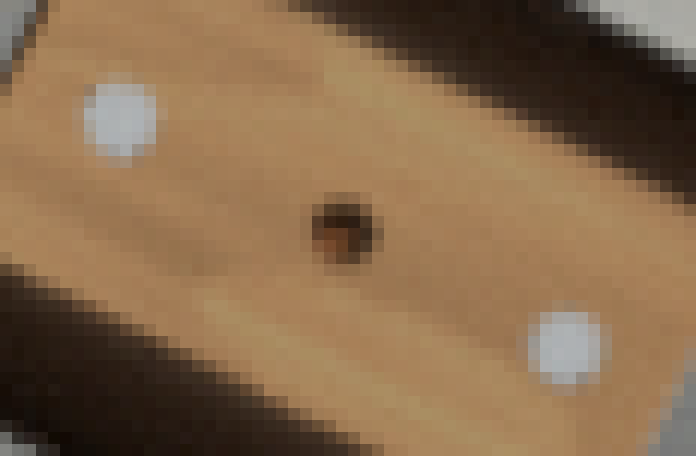

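```bash
python3 - <<'E'
from h import *
d=np.load('pics/top0.npy'); c=bot.camera_info('top');R=np.array(c['R']);t=np.array(c['t']);K=np.array(c['K'])
for v in range(226,237):
    r=[]
    for u in range(335,347):
        q=cv2.undistortPoints(np.array([[[u,v]]],float),K,np.array(c['distortion']))[0,0]
        X=R.T@(np.array([q[0],q[1],1])*d[v,u]-t); r.append(round(X[2]*1000) if d[v,u]>0 else -1)
    print(v,r)
E
python3 -c "
from h import *
delta((.520,-.164,.188))"
```

```text
226 [74, 73, 69, 72, 72, 69, 72, 69, 70, 74, 66, 69]
227 [71, 70, 70, 73, 71, 69, 72, 71, 73, 69, 73, 70]
228 [73, 70, 74, 67, 72, 69, 68, 67, 71, 71, 68, 69]
229 [69, 67, 71, 70, 38, 36, 46, 61, 73, 68, 70, 70]
230 [63, 69, 71, 35, 33, 37, 44, 55, 72, 70, 72, 67]
231 [74, 72, 75, 34, 38, 43, 34, 54, 69, 69, 72, 69]
232 [68, 73, 68, 67, 37, 35, 35, 60, 71, 72, 67, 71]
233 [77, 73, 70, 70, 74, 42, 58, 74, 70, 68, 72, 67]
234 [65, 68, 68, 66, 69, 68, 70, 72, 68, 68, 71, 66]
235 [70, 69, 70, 70, 69, 70, 72, 71, 74, 68, 69, 74]
236 [69, 67, 71, 70, 65, 68, 68, 71, 75, 68, 71, 72]
after-turn y angle 27.764722184505803 delta mm [-118.   -63.9   38.5] pos [ 0.5215 -0.0298  0.2266]
```

Request:
servo_tool([
  [1, [-20, -11, 0], 0],
  [1, [-35, -19, 0], 0],
  [1, [-35, -19, 0], 0],
  [1, [-20, -11, 0], 0],
  [1, [-8, -4, 0], 0],
])

```text
time_s: 14.12
position: [0.5199, -0.1653, 0.2265]
tcp_rot: [[-0.464, 0.886, 0.0], [0.886, 0.464, -0.0], [-0.0, 0.0, -1.0]]
force: [-0.0, 0.2, -2.2]
opening: 0.251
```

Request:
servo_tool([
  [1, [0, 0, 15], 0],
  [1, [0, 0, 15], 0],
  [1, [0, 0, 6], 0],
  [1, [0, 0, 0], 0],
  [1, [0, 0, 0], 0],
])

```text
time_s: 14.75
position: [0.5202, -0.1638, 0.1907]
tcp_rot: [[-0.466, 0.885, 0.0], [0.885, 0.466, -0.0], [-0.0, 0.0, -1.0]]
force: [0.4, -0.5, -1.8]
opening: 0.249
```

```bash
python3 -c "
from h import *
delta((.520,-.164,.188));s=bot.read_state();print(s['force'],s['time_s'])
P=bot.capture('top')[0];cv2.imwrite('pics/b6t.png',cv2.resize(P[180:290,280:400],None,fx=6,fy=5.4)[:600])
"
```

```text
after-turn y angle 27.804622054190872 delta mm [-0.1 -0.3  2.7] pos [ 0.5202 -0.1638  0.1907]
[ 0.43237619 -0.49696061 -1.75419684] 14.75
```

Request:
servo_tool([
  [1, [0, 0, 2], 0],
  [1, [0, 0, 2], 0],
  [1, [0, 0, 2], 0],
  [1, [0, 0, 1.5], 0],
  [1, [0, 0, 0], 0],
])

```text
time_s: 15.42
position: [0.5198, -0.1639, 0.1829]
tcp_rot: [[-0.466, 0.885, -0.0], [0.885, 0.466, 0.0], [0.0, -0.0, -1.0]]
force: [-0.2, 0.9, -2.5]
opening: 0.252
```

Request:
servo_tool([
  [1, [0, 0, 0.5], 0],
  [1, [0, 0, 0.5], 0],
  [1, [0, 0, 0.5], 0],
  [1, [0, 0, 0.5], 0],
  [1, [0, 0, 0], 0],
])

```text
time_s: 16.05
position: [0.5199, -0.1639, 0.181]
tcp_rot: [[-0.466, 0.885, -0.0], [0.885, 0.466, 0.0], [0.0, -0.0, -1.0]]
force: [-0.6, 0.3, -1.2]
opening: 0.253
```

Request:
servo_tool([
  [1, [0, 0, 0.5], 0],
  [1, [0, 0, 0.5], 0],
  [1, [0, 0, 0.5], 0],
  [1, [0, 0, 0.5], 0],
  [1, [0, 0, 0], 0],
])

```text
time_s: 16.68
position: [0.5199, -0.164, 0.179]
tcp_rot: [[-0.466, 0.885, -0.0], [0.885, 0.466, 0.0], [0.0, -0.0, -1.0]]
force: [0.5, -0.2, -1.9]
opening: 0.254
```

Request:
servo_tool([
  [1, [0, 0, 1], 0],
  [1, [0, 0, 1], 0],
  [1, [0, 0, 1], 0],
  [1, [0, 0, 1], 0],
  [1, [0, 0, 1], 0],
])

```text
time_s: 17.3
position: [0.5199, -0.164, 0.174]
tcp_rot: [[-0.466, 0.885, -0.0], [0.885, 0.466, 0.0], [0.0, -0.0, -1.0]]
force: [0.9, -1.2, -1.8]
opening: 0.252
```

Request:
servo_tool([
  [1, [0, 0, 1], 0],
  [1, [0, 0, 1], 0],
  [1, [0, 0, 1], 0],
  [1, [0, 0, 1], 0],
  [1, [0, 0, 1], 0],
])

```text
time_s: 17.92
position: [0.5199, -0.164, 0.1691]
tcp_rot: [[-0.466, 0.885, 0.0], [0.885, 0.466, -0.0], [-0.0, 0.0, -1.0]]
force: [-0.8, 0.9, 0.6]
opening: 0.247
```

Request:
servo_tool([
  [1, [0, 0, 1], 0],
  [1, [0, 0, 1], 0],
  [1, [0, 0, 1], 0],
  [1, [0, 0, 1], 0],
  [1, [0, 0, 1], 0],
])

```text
time_s: 18.55
position: [0.5199, -0.164, 0.164]
tcp_rot: [[-0.466, 0.885, 0.0], [0.885, 0.466, -0.0], [-0.0, 0.0, -1.0]]
force: [-0.3, -0.2, 0.6]
opening: 0.253
```

Request:
servo_tool([
  [1, [0, 0, 1], 0],
  [1, [0, 0, 1], 0],
  [1, [0, 0, 1], 0],
  [1, [0, 0, 1], 0],
  [1, [0, 0, 1], 0],
])

```text
time_s: 19.18
position: [0.5199, -0.164, 0.159]
tcp_rot: [[-0.466, 0.885, 0.0], [0.885, 0.466, 0.0], [-0.0, 0.0, -1.0]]
force: [-0.8, 0.1, 1.2]
opening: 0.256
```

Request:
servo_tool([
  [1, [0, 0, 1], 0],
  [1, [0, 0, 1], 0],
  [1, [0, 0, 1], 0],
  [1, [0, 0, 1], 0],
  [1, [0, 0, 0], 0],
])

```text
time_s: 19.8
position: [0.5199, -0.164, 0.1549]
tcp_rot: [[-0.466, 0.885, -0.0], [0.885, 0.466, 0.0], [0.0, -0.0, -1.0]]
force: [0.2, -0.8, -1.1]
opening: 0.249
```

Request:
servo_tool([
  [1, [0, 0, 1], 0],
  [1, [0, 0, 1], 0],
  [1, [0, 0, 0.5], 0],
  [1, [0, 0, 0.5], 0],
  [1, [0, 0, 0], 0],
])

```text
time_s: 20.42
position: [0.5199, -0.164, 0.152]
tcp_rot: [[-0.466, 0.885, -0.0], [0.885, 0.466, 0.0], [0.0, 0.0, -1.0]]
force: [-1.0, 0.5, 0.2]
opening: 0.25
```

Request:
servo_tool([
  [1, [0, 0, 0.4], 0],
  [1, [0, 0, 0.4], 0],
  [1, [0, 0, 0], 0],
])

```text
time_s: 20.8
position: [0.5199, -0.164, 0.1512]
tcp_rot: [[-0.466, 0.885, 0.0], [0.885, 0.466, 0.0], [0.0, 0.0, -1.0]]
force: [0.7, -0.4, -0.2]
opening: 0.247
```

Request:
servo_tool([
  [1, [0, 0, 0.4], 0],
  [1, [0, 0, 0.4], 0],
  [1, [0, 0, 0], 0],
])

```text
time_s: 21.18
position: [0.5199, -0.164, 0.1504]
tcp_rot: [[-0.466, 0.885, 0.0], [0.885, 0.466, -0.0], [-0.0, 0.0, -1.0]]
force: [0.1, 0.5, 0.2]
opening: 0.251
```

Request:
servo_tool([
  [1, [0, 0, 0.3], 0],
  [1, [0, 0, 0.3], 0],
  [1, [0, 0, 0], 0],
])

```text
time_s: 21.55
position: [0.5199, -0.164, 0.1499]
tcp_rot: [[-0.466, 0.885, 0.0], [0.885, 0.466, 0.0], [-0.0, 0.0, -1.0]]
force: [0.3, 0.4, 0.7]
opening: 0.252
```

Request:
servo_tool([
  [1, [0, 0, 0.3], 0],
  [1, [0, 0, 0.2], 0],
  [1, [0, 0, 0], 0],
])

```text
time_s: 21.92
position: [0.52, -0.164, 0.1497]
tcp_rot: [[-0.466, 0.885, 0.0], [0.885, 0.466, -0.0], [-0.0, 0.0, -1.0]]
force: [-1.1, 1.1, 3.8]
opening: 0.249
```

Request:
servo_tool([
  [1, [0, 0, 0.2], 0],
  [1, [0, 0, 0.2], 0],
  [1, [0, 0, 0], 0],
])

```text
time_s: 22.3
position: [0.52, -0.164, 0.1494]
tcp_rot: [[-0.466, 0.885, 0.0], [0.885, 0.466, -0.0], [-0.0, 0.0, -1.0]]
force: [-1.3, 0.9, 6.0]
opening: 0.252
```

Request:
servo_tool([
  [1, [0, 0, 0.15], 0],
  [1, [0, 0, 0], 0],
  [1, [0, 0, 0], 0],
])

```text
time_s: 22.68
position: [0.52, -0.164, 0.1494]
tcp_rot: [[-0.466, 0.885, 0.0], [0.885, 0.466, -0.0], [-0.0, 0.0, -1.0]]
force: [-1.2, -0.4, 6.8]
opening: 0.253
```

```bash
python3 -c "
from h import *
s=bot.read_state();print(s['position'],s['force'],s['moment'])"
```

```text
[ 0.5200215  -0.16404622  0.14940489] [-1.21252938 -0.38791737  6.76729603] [ 0.1662477   0.22601765 -0.0568906 ]
```

Request:
servo_tool([
  [1, [0, 0, -2], 0],
  [1, [0, 0, -8], 0],
  [1, [0, 0, -15], 0],
  [1, [0, 0, -20], 0],
  [1, [0, 0, -20], 0],
])

```text
time_s: 23.3
position: [0.5199, -0.1639, 0.2151]
tcp_rot: [[-0.466, 0.885, 0.0], [0.885, 0.466, -0.0], [-0.0, 0.0, -1.0]]
force: [0.8, -0.1, -2.2]
opening: 0.248
```

Request:
servo_tool([
  [1, [0, 0, -20], 0],
  [1, [0, 0, -18], 0],
  [1, [0, 0, -8], 0],
  [1, [0, 0, 0], 0],
  [1, [0, 0, 0], 0],
])

```text
time_s: 23.92
position: [0.5194, -0.1637, 0.2592]
tcp_rot: [[-0.466, 0.885, -0.001], [0.885, 0.466, 0.001], [0.001, -0.001, -1.0]]
force: [0.0, 0.6, -1.8]
opening: 0.253
```

```bash
python3 -c "
from h import *
s=bot.read_state();print(s['position'],s['force'],s['moment'])
delta((.5453,.1656,.262))"
```

```text
[ 0.51937891 -0.16366164  0.25917259] [ 0.03230634  0.59668128 -1.75986983] [ 0.0132351  -0.11762487  0.06252977]
after-turn y angle 27.77316033319725 delta mm [279.3 176.4  -2.6] pos [ 0.5194 -0.1637  0.2592]
```

Request:
servo_tool([
  [1, [12, 7, 0], 0],
  [1, [30, 19, 0], 0],
  [1, [35, 22, 0], 0],
  [1, [35, 22, 0], 0],
  [1, [35, 22, 0], 0],
])

```text
time_s: 24.55
position: [0.5322, 0.0112, 0.2592]
tcp_rot: [[-0.466, 0.885, -0.001], [0.885, 0.466, 0.001], [0.001, -0.001, -1.0]]
force: [0.9, -0.4, -1.7]
opening: 0.253
```

Request:
servo_tool([
  [1, [35, 22, 0], 0],
  [1, [35, 22, 0], 0],
  [1, [32, 20, 0], 0],
  [1, [20, 13, 0], 0],
  [1, [10.3, 7.4, 0], 0],
])

```text
time_s: 25.18
position: [0.545, 0.1673, 0.2592]
tcp_rot: [[-0.468, 0.884, -0.002], [0.884, 0.468, 0.0], [0.001, -0.001, -1.0]]
force: [-0.3, -0.3, -1.4]
opening: 0.249
```

Request:
servo_tool([
  [1, [0, 0, 0], 0],
  [1, [0, 0, 0], 0],
  [1, [0, 0, 0], 0],
  [1, [0, 0, 0], 0],
])

```text
time_s: 25.68
position: [0.5459, 0.1646, 0.2599]
tcp_rot: [[-0.465, 0.885, 0.0], [0.885, 0.465, -0.0], [-0.0, 0.0, -1.0]]
force: [0.2, 0.2, -0.9]
opening: 0.249
```

```bash
python3 bias.py pics/b7.png; python3 -c "
from h import *
delta((.5453,.1656,.1275))"
```

```text
[0.54591676 0.16462485 0.2598749 ] 25.675 [ 2.32521296e-05 -4.11048375e-05 -9.99999999e-01]
[0.5458928  0.16484681 0.25986095]
0 [282. 383.]
0.01 [281. 367.]
0.02 [279. 351.]
0.1 [266. 214.]
0.155 [257. 112.]
[[   0    0   90  100 8966]
 [  42   52   10    6   34]]
after-turn y angle 27.74627672420171 delta mm [  0.7  -0.3 132.3] pos [0.5459 0.1651 0.2598]
```

View pics/b7.png

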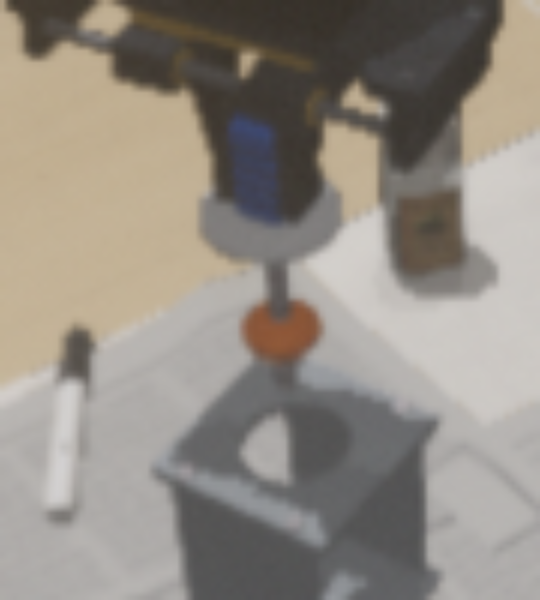

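Request:
servo_tool([
  [1, [0.7, 0, 10], 0],
  [1, [0, 0, 20], 0],
  [1, [0, 0, 20], 0],
  [1, [0, 0, 20], 0],
  [1, [0, 0, 20], 0],
])

```text
time_s: 26.5
position: [0.5452, 0.166, 0.1685]
tcp_rot: [[-0.466, 0.885, -0.001], [0.885, 0.466, -0.0], [0.0, -0.001, -1.0]]
force: [0.1, -0.4, -1.9]
opening: 0.253
```

Request:
servo_tool([
  [1, [0, 0, 20], 0],
  [1, [0, 0, 12], 0],
  [1, [0, 0, 4], 0],
  [1, [0, 0, 0], 0],
  [1, [0, 0, 0], 0],
])

```text
time_s: 27.12
position: [0.5461, 0.1661, 0.1345]
tcp_rot: [[-0.466, 0.885, 0.002], [0.885, 0.466, 0.0], [-0.001, 0.002, -1.0]]
force: [-0.1, 0.0, -1.0]
opening: 0.252
```

Request:
servo_tool([
  [1, [0, 0, 2], 0],
  [1, [0, 0, 2], 0],
  [1, [0, 0, 1.5], 0],
  [1, [0, 0, 1], 0],
  [1, [0, 0, 0], 0],
])

```text
time_s: 27.75
position: [0.5454, 0.166, 0.1272]
tcp_rot: [[-0.466, 0.885, -0.0], [0.885, 0.466, -0.0], [0.0, -0.0, -1.0]]
force: [0.2, -0.5, -1.7]
opening: 0.253
```

Request:
servo_tool([
  [1, [0, 0, 0.5], 0],
  [1, [0, 0, 0.3], 0],
  [1, [0, 0, 0], 0],
])

```text
time_s: 28.12
position: [0.5455, 0.166, 0.1265]
tcp_rot: [[-0.466, 0.885, 0.0], [0.885, 0.466, 0.0], [-0.0, 0.0, -1.0]]
force: [0.0, -0.9, -1.1]
opening: 0.251
```

Request:
servo_tool([
  [1, [0, 0, 0.2], 0],
  [1, [0, 0, 0], 0],
])

```text
time_s: 28.38
position: [0.5456, 0.166, 0.1266]
tcp_rot: [[-0.466, 0.885, 0.0], [0.885, 0.466, 0.0], [-0.0, 0.0, -1.0]]
force: [-0.2, 0.2, 1.1]
opening: 0.25
```

Request:
servo_tool([
  [1, [0, 0, 0.2], 0],
  [1, [0, 0, 0], 0],
])

```text
time_s: 28.62
position: [0.5455, 0.166, 0.1265]
tcp_rot: [[-0.466, 0.885, 0.0], [0.885, 0.466, -0.0], [-0.0, 0.0, -1.0]]
force: [-1.8, -0.1, 3.8]
opening: 0.251
```

Seated. Release and retreat upward.

Request:
servo_tool([
  [0.7, [0, 0, 0], 0],
  [0.5, [0, 0, 0], 0],
  [0.2, [0, 0, 0], 0],
  [0, [0, 0, 0], 0],
  [0, [0, 0, 0], 0],
])

```text
time_s: 29.25
position: [0.5455, 0.166, 0.126]
tcp_rot: [[-0.466, 0.885, -0.0], [0.885, 0.466, 0.0], [0.0, -0.0, -1.0]]
force: [-1.0, 0.1, 0.1]
opening: 0.67
```

Request:
servo_tool([
  [0, [0, 0, 0], 0],
  [0, [0, 0, 0], 0],
  [0, [0, 0, 0], 0],
  [0, [0, 0, -10], 0],
  [0, [0, 0, -20], 0],
])

```text
time_s: 29.88
position: [0.545, 0.1659, 0.1562]
tcp_rot: [[-0.466, 0.885, -0.002], [0.885, 0.466, -0.0], [0.001, -0.002, -1.0]]
force: [0.7, -0.5, 0.2]
opening: 1.001
```

Request:
servo_tool([
  [0, [0, 0, -30], 0],
  [0, [0, 0, -30], 0],
  [0, [0, 0, -30], 0],
  [0, [-40, -25, 0], 0],
  [0, [-40, -25, 0], 0],
])

```text
time_s: 30.5
position: [0.5388, 0.0713, 0.2476]
tcp_rot: [[-0.468, 0.884, 0.003], [0.884, 0.468, -0.0], [-0.002, 0.002, -1.0]]
force: [0.2, -0.5, 0.5]
opening: 0.999
```

Request:
servo_tool([
  [0, [-40, -25, 0], 0],
  [0, [-40, -25, 0], 0],
  [0, [-40, -25, 0], 0],
  [0, [-20, -12, 0], 0],
  [0, [0, 0, 0], 0],
])

```text
time_s: 31.12
position: [0.527, -0.0941, 0.2468]
tcp_rot: [[-0.463, 0.886, 0.001], [0.886, 0.463, -0.0], [-0.001, 0.001, -1.0]]
force: [-1.3, 0.7, 0.3]
opening: 1.001
```

Run:
```python
from h import *
print(bot.read_state()['position'],bot.read_state()['time_s'],bot.read_state()['qvel'])
P=bot.capture('scene')[0];cv2.imwrite('pics/c1.png',P)
T=bot.capture('top')[0]
a=cv2.resize(P[150:330,170:330],None,fx=3.3,fy=3.3);b=cv2.resize(T[140:290,130:400],None,fx=2.9,fy=2.9)
cv2.imwrite('pics/c1s.png',a);cv2.imwrite('pics/c1t.png',b)
```

```text
[ 0.52695503 -0.09413144  0.24677038] 31.125 [ 2.53169187 -0.13046229  0.97156404  1.16454714  0.33357442  0.73716264]
```

View pics/c1s.png

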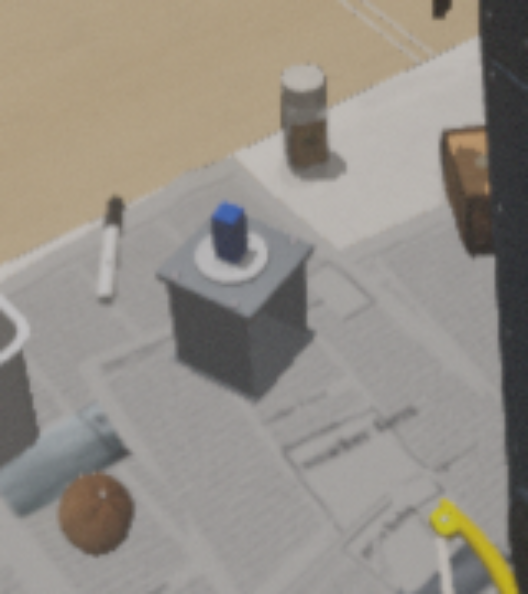

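View pics/c1t.png

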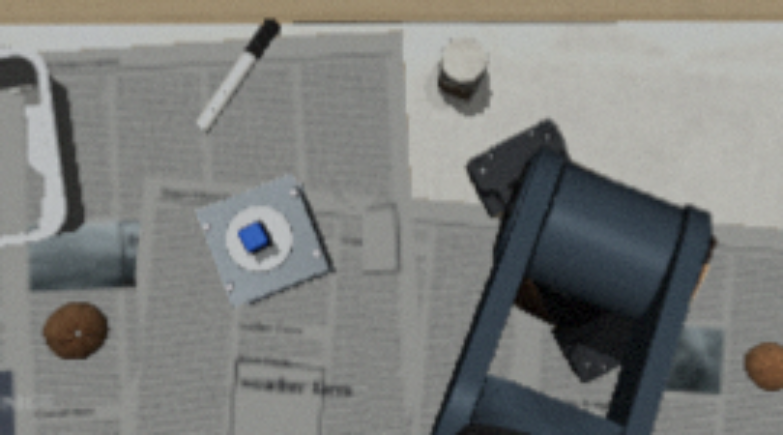

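Request:
servo_tool([
  [0, [0, 0, 0], 0],
  [0, [0, 0, 0], 0],
  [0, [0, 0, 0], 0],
  [0, [0, 0, 0], 0],
])

```text
time_s: 31.72
position: [0.5268, -0.0922, 0.2461]
tcp_rot: [[-0.466, 0.885, -0.0], [0.885, 0.466, 0.0], [0.0, -0.0, -1.0]]
force: [0.6, 0.7, -0.8]
opening: 1.001
```

```bash
python3 -c "
from rig import bot
print(bot.hand_in())"
```

```text
the job is handed in; nothing more can be done
None
```

The hole is about 32 mm deep, and the gauge is back in its stand with the collar where the slab's face left it. I handed the job in at 31.7 s.

**What I did:** I gripped the gauge twice at right angles to centre it in the jaws, then lowered the rod into the hole. The slab pushed the collar up with about 2 N. The rod met a stiff floor, and I stopped at a wrist reading of about 7 N. Then I lifted it straight out, lowered it into the stand until the flange sat on the plate (about 4 N), let go and moved away.

**Last checks:**
- **Collar:** a picture taken above the stand before lowering showed it roughly 31 mm up the rod. It can't be seen now the gauge is in the stand, so I couldn't confirm it after release.
- **Gauge:** both cameras show it upright in the stand, with its flange flat on the plate.
- **Bystanders:** the jar, both mushrooms and the marker look unmoved.

**Disagreements:**
- **Depth:** a rough look with the top depth camera before the move suggested 34–35 mm, against about 32 mm by touch. I trust the touch, because the floor pushed back firmly.
- **Hole position:** the two cameras differed by about 2 mm on where the hole is. I aimed between them and the rod went in cleanly.

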